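Refill the capsule box behind its turn-buttoned panel

ROBOT

A 6-joint arm with a two-finger parallel gripper is mounted at the origin on a cart in front of the work surface, level with it; the furniture and walls round the work are solid. World frame = base frame: x ahead of the robot, y to its left, z up, the work surface at z = 0. Lengths are in mm, angles in rad, forces in N, time in s.
With the tool pointing down it reaches from about 325 to 925 mm from the base axis. Payload 3.1 kg.
Tool frame: the origin (TCP) lies on the mounting face of the last link; the fingertips stand 173 mm ahead of it and the grasp point (between the pads) lies 155 mm ahead of it; z points along the fingers, y is the line along which they close (so a half turn about z gives the same grasp; the last joint's range is limited). The gripper opens to 85 mm and grips with 20 to 120 N. Pads are 22 mm wide; open, the fingers measure 114 mm over their backs; the gripper's body (76 mm by 85 mm) begins 54 mm behind the grasp point. The pads swing forward as they close: fully open they stand 13 mm farther back than shut.
Start: joints at [-0.112, 0.217, 1.613, -0, 1.311, -0.112], TCP at [625.013, 0.021, 404.7] pointing down, gripper open.
Joint ranges: [-2.75, 2.75], [-0.78, 2.1], [0.31, 2.55], [-1.13, 4.27], [0.13, 2.63], [-2.58, 2.58]. Speed limits (rad/s): [2.79, 2.79, 3.14, 3.14, 3.14, 3.14].

INTERFACE

Orientations are given as a rotation vector (axis times angle).
In Python, from plant import readout, grab_frame, camera_info, env gives the robot as it stands.
- The arm moves only by the shell command python3 -m inch 'ROWS' [OPENING]. ROWS is JSON, a list of rows, each a list of 2 entries, a list of its own where there are three numbers: the shift along the tool's x, y, z normalised to -1 to 1, where 1 is 1000 mm, then the turn, a rotation vector about the tool's x, y, z normalised to -1 to 1, where 1 is 1.5 rad. A call has exactly 5 rows; each row shifts and turns the commanded pose from where the row before left it, along the tool's axes as they then stand; what a row does not reach is not made up. A row lasts 1/10 s, in which the tool goes at most 50 mm and 8.59 degrees, less where a joint would pass 70% of its speed; a pose out of reach is approached as far as the arm can. A call with a number of a shift or a turn outside -1 to 1 is refused whole. A call with a gripper value outside its range is refused whole. OPENING is the closure, from 0 (fully open) to 1 (shut), set as the call begins (- or left out, the last holds). The fingers move at their own pace and stop on an object; the grip force is fixed at half the most. Time passes only in rows, so rows that do not move let the fingers close, or fill a call up. It gives the time, the measured TCP pose, the force, the opening and the grip force at its end, in the units of the state.
- readout.get_obs(): the state, without advancing time (a new reading comes with each control period).
- grab_frame(name): name is "side" or "top"; returns the picture (384x512x3 uint8, blue, green, red); there is no depth.
- camera_info(name): a dict with "fx", "fy", "cx", "cy" (pixels), "eye" and "attitude" of the camera in the world. Camera axes: x right, y down, z forward; pixel columns grow to the right and rows downward; lengths in mm; the calibration is good to about 2 mm. A picture is of the moment at which its call begins. camera_info takes no time and is no camera call.
- env.finish_job(): hands the job in; it is judged then, once.
The state is a dict: "t": time; "q": joint angles; "joint_vel": joint speeds; "effort": joint torques, N m; "position": TCP position; "eef_rot": TCP orientation; "contact_force": force on the tool from outside, world axes, zero at the start; "moment": the same for the moment, N m; "opening": finger opening in mm; "grip_force": force on a finger pad.
Only numpy, scipy, OpenCV 4.12 (cv2) and the standard library are available. Lean on these libraries where they do the work, as an engineer would, in place of code of your own. Each camera call takes 0.05 s, during which the arm holds its last target. There are 200 camera calls.

TASK

Put the coffee capsules from the cork mat away in the wooden capsule box: turn both brass buttons aside, lift the blue panel out by its handle and lay it flat, handle up, on the worktop beside the box, and put every capsule in the box. Then put the panel back so that it lies flush in its frame all round, and turn both buttons straight across it again; do not disturb the jars, the mug and the spoon.

Things in the scene. Friction and masses are not known exactly. Their poses are not given: they have to be found in the camera images.
- caddy: Wooden capsule box, fixed to the worktop: 190 mm along its x, 178 mm along its y, 58 mm high; origin at the centre of its underside, z up. Inside, a cavity 140 (x) x 100 (y) mm with its floor 8 mm above the origin; round it a ledge 50 mm up, in a pocket 158 x 118 mm, 8 mm deep, in which the lift-out panel lies flush with the rim. Rails 30 mm wide along its two long sides (at +y and -y) each carry a turn button at mid-length, 74 mm from the middle.
- button_a (a joint): Angle (rad) of the brass turn button on the box's +y rail: 0 = straight across, its inner end lying over the panel's edge; it turns freely either way about the vertical to stops at -1.6 and +1.6 (counter-clockwise from above is positive), needs about 0.03 N m and stays where left. Beyond about 1.15 either way it is clear of the panel (parallel to the rail at 1.57); within 0.35 of 0 it holds it.
- button_b (a joint): Angle (rad) of the brass turn button on the box's -y rail: 0 = straight across, its inner end lying over the panel's edge; it turns freely either way about the vertical to stops at -1.6 and +1.6 (counter-clockwise from above is positive), needs about 0.03 N m and stays where left. Beyond about 1.15 either way it is clear of the panel (parallel to the rail at 1.57); within 0.35 of 0 it holds it.
- button_a_grip (a point): Middle of the finger ridge of button_a, on its turning axis. The ridge is 10 mm thick, 30 mm long along the button and rises from 8 mm below this point to 8 mm above it; beneath it is the button's bar, 56 x 14 x 8 mm with round ends, 1.5 mm above the rim. This point is 16 mm above the rim top and the panel.
- button_b_grip (a point): Middle of the finger ridge of button_b, on its turning axis. The ridge is 10 mm thick, 30 mm long along the button and rises from 8 mm below this point to 8 mm above it; beneath it is the button's bar, 56 x 14 x 8 mm with round ends, 1.5 mm above the rim. This point is 16 mm above the rim top and the panel.
- panel: Blue lift-out panel of the box, loose, 0.13 to 0.25 kg: 152 (x) x 112 (y) mm, 8 mm thick, origin at the centre of its underside, z up. The lowest 3 mm of its edge are stepped in by 3 mm. It has 3 mm of play on every side in the pocket. Closed, its origin is 50 mm above that of the box and its x axis is parallel to the box's (either way round fits).
- panel_grip (a point): Middle of the panel's steel bridge handle, 44 mm above the panel's underside; the handle bar is 76 mm long along the panel's x, 10 mm thick across (y), 12 mm high, its top 50 mm above the underside; two 10 mm square posts carry it 33 mm either side of the middle.
- mat: Cork mat 150 x 150 x 4 mm, fixed to the worktop, on which the capsules stand; origin at the centre of its underside.
- sugar_jar: Glass jar with a pale lid, 68 mm across, 104 mm high, not to be disturbed; origin at the centre of its base.
- cinnamon: Small glass jar with a black lid and a brown filling, 44 mm across, 99 mm high, not to be disturbed; origin at the centre of its base.
- mug: Dark blue mug, 73 mm across (102 with its handle), 86 mm high, not to be disturbed; origin at the centre of its base.
- teaspoon: Steel teaspoon, 130 x 26 x 11 mm, lying along its x axis on the worktop, not to be disturbed; origin at the centre of its underside.
- pod_0_mid (a point): Centre (half-way up) of a white coffee capsule, 12 g, 26 mm high: a dome about 30 mm across over a flange 37 mm across at the bottom; its z axis points up out of the dome. May be absent.
- pod_1_mid (a point): Centre (half-way up) of a white coffee capsule, 12 g, 26 mm high: a dome about 30 mm across over a flange 37 mm across at the bottom; its z axis points up out of the dome. May be absent.
- pod_2_mid (a point): Centre (half-way up) of a white coffee capsule, 12 g, 26 mm high: a dome about 30 mm across over a flange 37 mm across at the bottom; its z axis points up out of the dome. May be absent.
- pod_3_mid (a point): Centre (half-way up) of a white coffee capsule, 12 g, 26 mm high: a dome about 30 mm across over a flange 37 mm across at the bottom; its z axis points up out of the dome. May be absent.

How it is judged:
By the outcome, as a careful person would: the job done as asked, in the order asked, and still so for the second after the job is handed in, with the robot touching nothing.
Of pod_0, pod_1, pod_2, pod_3 only 2 to 4 are there at a start; the rules pass over those that are not, and their reading is None.
At some moment in a run one of panel, pod_0, pod_1, pod_2, pod_3 may be knocked a few centimetres aside while the robot is not near it.
It also fails if it takes over 210 s, if anything falls off the work surface, if the arm or the gripper's body presses on something with over 40 N, if the wrist force passes 120 N, or if a joint passes its speed limit or range.

## Working session

There is one attempt and no reset: what is moved stays moved. The work goes in short steps, Python scripts to look and compute and a shell command to move; the robot and the scene stay as the last step left them, time stands still between calls to the robot, and variables do not carry over. Pictures are saved under pics/ and viewed, at most 17 in all, crops included, and the job is handed in when it is done.

```bash
ls; mkdir -p pics; python3 - <<'E'
from plant import readout, grab_frame, camera_info, env
import cv2
o=readout.get_obs(); print(o)
for n in("top","side"):
    print(camera_info(n)); cv2.imwrite(f"pics/{n}0.png",grab_frame(n))
E
```

```text
pics
{'t': 0.0, 'q': array([-1.12187751e-01,  2.17766675e-01,  1.61493911e+00, -1.43081700e-05,
        1.31134581e+00, -1.12210562e-01]), 'joint_vel': array([-2.05273778e-03, -6.50000915e-04, -9.68697870e-04, -3.20756922e-05,
       -2.73663598e-03, -7.57966617e-04]), 'effort': array([-2.90135131e-04, -3.96841800e+01, -3.03850436e+01, -2.80225659e-04,
        9.87685227e-03,  9.68610237e-06]), 'position': array([6.24589856e+02, 7.42173512e-02, 4.03357424e+02]), 'eef_rot': array([-2.22005809, -2.22011693,  0.00242372]), 'contact_force': array([-0.36149201,  1.37151918, -0.64178087]), 'moment': array([-0.02184497,  0.0055525 , -0.03121518]), 'grip_force': 0.0, 'opening': 85.62477542694877}
{'fx': 351.4560704293634, 'fy': 351.4560704293634, 'cx': 254.68415918044906, 'cy': 191.41545246898568, 'eye': array([ 425.61307847,  -22.76985839, 1070.83197836]), 'attitude': array([-2.11087211,  2.15680655, -0.16716391])}
{'fx': 406.1407825741016, 'fy': 406.1407825741016, 'cx': 253.26575665412523, 'cy': 197.53069930745588, 'eye': array([ 107.14166469, -240.34451187,  786.11467087]), 'attitude': array([-2.15631135,  1.36520052, -0.48444056])}
```

View pics/top0.png

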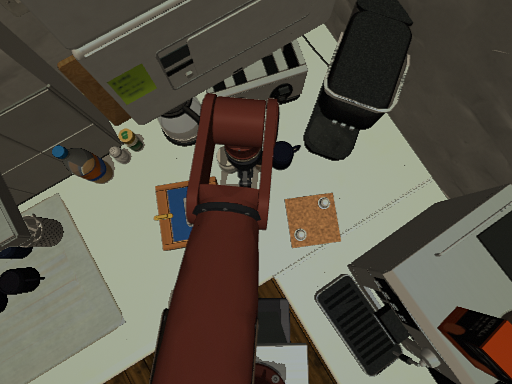

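View pics/side0.png

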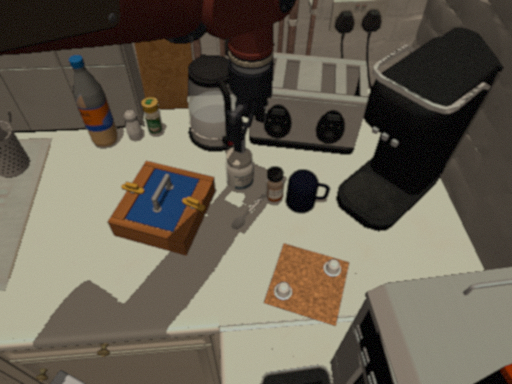

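```bash
cat > h.py <<'E'
from plant import readout, grab_frame, camera_info, env
import numpy as np, cv2
from scipy.spatial.transform import Rotation as R
def cast(n,uv,z):
    c=camera_info(n); uv=np.atleast_2d(uv).astype(float)
    d=np.c_[(uv[:,0]-c['cx'])/c['fx'],(uv[:,1]-c['cy'])/c['fy'],np.ones(len(uv))]
    d=R.from_rotvec(c['attitude']).apply(d); e=np.array(c['eye'])
    return (e+d*((z-e[2])/d[:,2])[:,None])[:,:2]
def proj(n,p):
    c=camera_info(n); q=R.from_rotvec(c['attitude']).inv().apply(np.atleast_2d(p)-c['eye'])
    return q[:,:2]/q[:,2:]*c['fx']+[c['cx'],c['cy']]
def blobs(img,lo,hi,amin=20):
    m=cv2.inRange(cv2.cvtColor(img,cv2.COLOR_BGR2HSV),np.array(lo),np.array(hi))
    cs,_=cv2.findContours(m,cv2.RETR_EXTERNAL,cv2.CHAIN_APPROX_NONE)
    return sorted([c for c in cs if cv2.contourArea(c)>=amin],key=cv2.contourArea)[::-1]
def cen(c):
    M=cv2.moments(c); return np.array([M['m10'],M['m01']])/M['m00']
def ang_t(rv):  # yaw of tool y axis (closing line) in world
    y=R.from_rotvec(rv).apply([0,1,0]); return np.arctan2(y[1],y[0])
def go(xyz_grasp,yaw=None,up=155.):
    """delta, tool axes, units of the moves; grasp point target, tool down, closing line at yaw"""
    o=readout.get_obs(); r0=R.from_rotvec(o['eef_rot'])
    if yaw is None: yaw=ang_t(o['eef_rot'])
    d=(yaw-ang_t(o['eef_rot'])+np.pi/2)%np.pi-np.pi/2; yw=ang_t(o['eef_rot'])+d
    y=np.array([np.cos(yw),np.sin(yw),0]); z=np.array([0,0,-1.]); x=np.cross(y,z)
    r1=R.from_matrix(np.c_[x,y,z])
    rot=(r0.inv()*r1).as_rotvec()/1.5
    s=np.array(xyz_grasp)+[0,0,up]-o['position']
    print('shift(old axes)/1000',np.round(r0.inv().apply(s)/1000,4),'turn/1.5',np.round(rot,3),'shift(new axes)',np.round(r1.inv().apply(s)/1000,4))
E
python3 - <<'E'
from h import *
s=cv2.imread('pics/side0.png');t=cv2.imread('pics/top0.png')
for n,im in(('side',s),('top',t)):
    hsv=cv2.cvtColor(im,cv2.COLOR_BGR2HSV)
    b=[c for c in blobs(im,(105,130,60),(125,255,255)) if cv2.contourArea(c)>100]
    for c in b[:3]: print(n,'blue',cv2.contourArea(c),cen(c),cast(n,cen(c),58))
    for c in blobs(im,(18,120,120),(32,255,255),8)[:6]: print(n,'brass',cv2.contourArea(c),cen(c),cast(n,cen(c),64),cast(n,c[:,0],64)[[c[:,0,0].argmin(),c[:,0,0].argmax()]].ravel())
    for c in blobs(im,(5,80,60),(17,255,255),300)[:4]: 
        ap=cv2.approxPolyDP(cv2.convexHull(c),5,True)[:,0]; print(n,'wood',cv2.contourArea(c),cen(c),ap.tolist(),np.round(cast(n,ap,58)).tolist(),np.round(cast(n,ap,4)).tolist())
    for c in blobs(im,(0,0,150),(180,60,255),20):
        x=cen(c); w=cast(n,x,17)[0]
        if cv2.contourArea(c)<300: print(n,'white',cv2.contourArea(c),x,w)
b=max(blobs(s,(105,130,60),(125,255,255)),key=cv2.contourArea)
ap=cv2.approxPolyDP(cv2.convexHull(b),5,True)[:,0]; print(ap.tolist(),np.round(cast('side',ap,58)).tolist())
cv2.imwrite('pics/c1.png',cv2.resize(s[120:340,90:370],(784,616),interpolation=cv2.INTER_CUBIC)[:600])
E
```

```text
side blue 1898.5 [162.24949522 201.47484856] [[523.25091351 166.5481773 ]]
side brass 109.0 [149.17737003 101.81498471] [[793.58980013 381.64139849]] [791.42114426 403.53744859 805.84612646 364.46215585]
side brass 71.0 [131.58685446 187.18544601] [[524.25443108 248.21025303]] [520.11559702 271.63582591 525.22576883 220.56575253]
side brass 60.5 [190.31129477 201.39393939] [[546.95772407 107.30125639]] [543.2851055  123.92995361 552.88235981  91.08594273]
side wood 4505.5 [307.68342396 283.79469537] [[284, 243], [348, 262], [335, 325], [264, 302]] [[541.0, -121.0], [555.0, -255.0], [420.0, -272.0], [404.0, -136.0]] [[573.0, -112.0], [589.0, -256.0], [443.0, -274.0], [426.0, -129.0]]
side wood 3110.0 [165.30091104  70.71446945] [[199, 40], [187, 107], [141, 106], [134, 43]] [[1127.0, 417.0], [826.0, 282.0], [775.0, 397.0], [1021.0, 593.0]] [[1203.0, 465.0], [879.0, 321.0], [824.0, 444.0], [1088.0, 655.0]]
side wood 2916.0 [158.1056813  213.18952904] [[145, 161], [213, 177], [186, 255], [115, 235], [108, 222]] [[609.0, 271.0], [636.0, 99.0], [428.0, 48.0], [405.0, 207.0], [426.0, 241.0
[... 2166 characters left out ...]
6406]
top white 153.5 [124.19001086  24.7795874 ] [1165.83445227  401.35805187]
top white 98.5 [232.14382403 178.57529611] [639.66423697  49.93451766]
top white 77.0 [128.42857143  32.28571429] [1138.28207775  386.29764197]
top white 73.5 [409.89569161 354.7414966 ] [ 122.96761916 -445.17114827]
top white 46.0 [389.         105.14130435] [ 864.79191932 -447.71101391]
top white 43.5 [376.91187739 297.59003831] [ 279.90987877 -364.54710883]
top white 42.5 [200.6745098   95.78823529] [910.65844181 147.34356731]
top white 22.5 [328.31111111  87.74074074] [ 927.91375309 -259.76605492]
[[155, 170], [197, 180], [172, 230], [126, 217]] [[595.0, 233.0], [612.0, 128.0], [468.0, 106.0], [453.0, 214.0]]
```

View pics/c1.png

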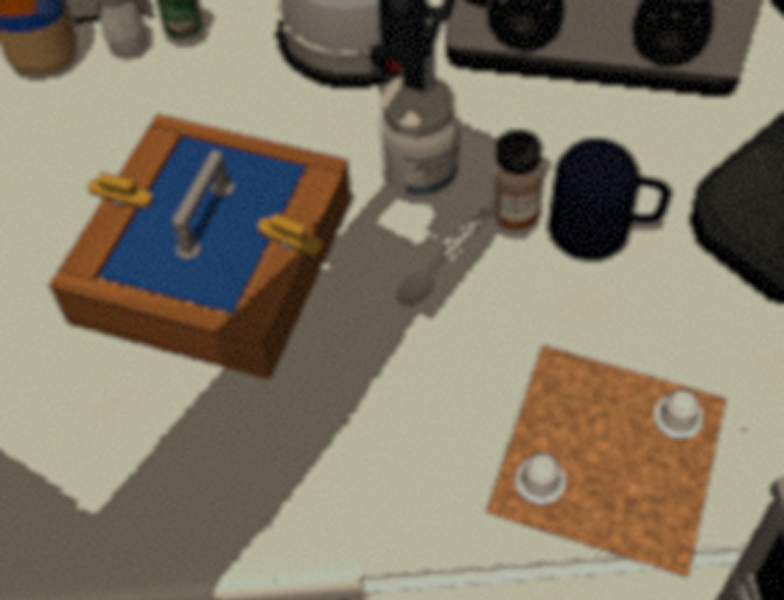

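```bash
python3 -m inch '[[[-0.05,0,0],[0,0,0]],[[-0.05,0,0],[0,0,0]],[[-0.05,0,0],[0,0,0]],[[-0.05,0,0],[0,0,0]],[[-0.05,0,0],[0,0,0]]]' -; python3 - <<'E'
from h import *
im=grab_frame('top'); cv2.imwrite('pics/top1.png',im); cv2.imwrite('pics/side1.png',grab_frame('side'))
cv2.imwrite('pics/c2.png',cv2.resize(im[100:260,120:320],(800,640),interpolation=cv2.INTER_CUBIC)[:600])
E
```

```text
t: 0.6
position: [624.0, -251.3, 403.9]
eef_rot: [-2.217, -2.219, 0.001]
contact_force: [-37.5, 30.9, 6.6]
opening: 85.5
grip_force: 0.0
```

View pics/c2.png

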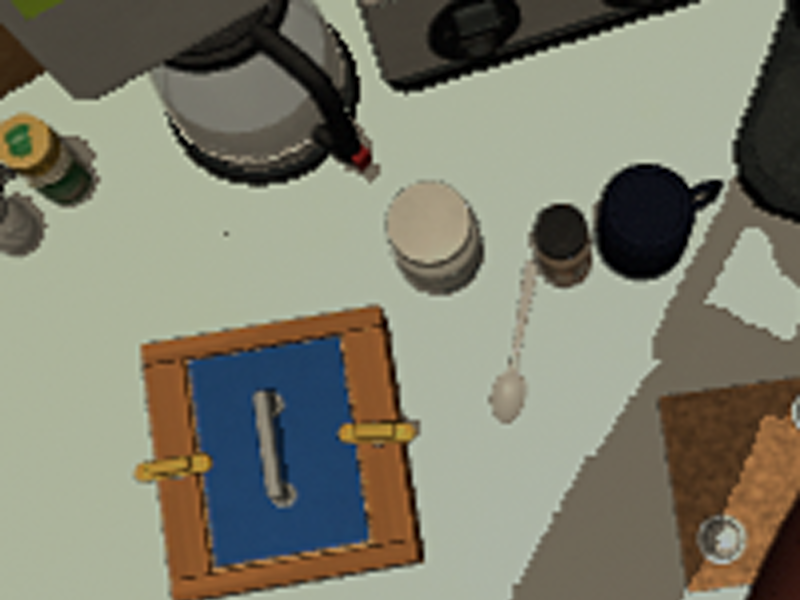

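```bash
python3 - <<'E'
from h import *
im=cv2.imread('pics/top1.png')
def F(u,v,z): return np.round(cast('top',[u/4+120,v/4+100],z)[0])
b=blobs(im,(100,110,50),(125,255,255),300)
b=[c for c in b if 150<cen(c)[0]<220]
P=np.vstack(b)[:,0]; pts=cast('top',P,58).astype(np.float32)
print('panel',cv2.minAreaRect(pts))
for c in blobs(im,(18,100,100),(34,255,255),8)[:6]:
    w=cast('top',c[:,0],64).astype(np.float32); print('brass',cv2.contourArea(c),cen(c),cv2.minAreaRect(w))
# box top rim corners read from crop
for p in((141,347),(380,307),(422,560)): print('rim',F(*p,58))
print('handle',F(264,393,100),F(281,500,100))
print('btn ends',F(137,472,66),F(212,460,66),F(341,432,66),F(415,431,66))
print('spoon',F(508,400,5),F(527,262,5),'cinn',F(561,228,99),'sugar',F(431,222,104),'mug',F(645,225,86),'mat corner',F(660,398,4),'pod',F(722,538,17))
for s in((282.9,290.7),(332.9,267.1)): print('pod side',cast('side',s,20))
im0=cv2.imread('pics/top0.png'); print('pod top',cast('top',[(300,235),(324,203)],20))
print('edges', cast('top',[(70,200),(125,322),(250,290)],0), cast('side',[(220,335),(40,140)],0))
E
```

```text
panel ((535.2745971679688, 173.21658325195312), (150.1888885498047, 110.48137664794922), 8.50324535369873)
brass 132.5 [125.21383648 134.84025157] ((770.9561157226562, 365.0417785644531), (40.28636932373047, 39.78450012207031), 44.51799392700195)
brass 64.5 [213.65374677 207.87855297] ((544.8076782226562, 99.97183990478516), (52.018306732177734, 11.599271774291992), 88.7488021850586)
brass 59.0 [162.64971751 216.50564972] ((523.527587890625, 246.92897033691406), (13.496474266052246, 52.59093475341797), 9.150010108947754)
brass 25.5 [65.31372549 61.12418301] ((1014.870361328125, 561.21337890625), (13.611186027526855, 40.765380859375), 31.620609283447266)
rim [612. 273.]
rim [638.  98.]
rim [453.  68.]
handle [570. 174.] [495. 161.]
btn ends [519. 271.] [527. 218.] [545. 125.] [545.  72.]
spoon [574.   6.] [682. -11.] cinn [684. -36.] sugar [689.  56.] mug [688. -97.] mat corner [ 573. -110.] pod [ 465. -152.]
pod side [[ 458.36087733 -155.6686305 ]]
pod side [[ 553.30127041 -230.71432864]]
pod top [[ 463.88820413 -149.83689171]
 [ 557.92257777 -225.95327837]]
edges [[586.92408656 552.66325536]
 [223.43058536 368.38081013]
 [306.58853649   1.90483769]] [[329.9238132  -78.53079196]
 [590.45761976 611.31937093]]
```

```bash
python3 -c "
from h import *
go((544.7,98.8,120),0.148)"
```

```text
shift(old axes)/1000 [ 0.3541 -0.0793  0.1277] turn/1.5 [-0.005  0.    -0.103] shift(new axes) [ 0.3621 -0.0249  0.1273]
```

```bash
python3 -m inch '[[[0.02,0,0],[-0.005,0,-0.1]],[[0.042,-0.003,0.015],[0,0,0]],[[0.045,-0.003,0.015],[0,0,0]],[[0.045,-0.003,0.015],[0,0,0]],[[0.045,-0.003,0.015],[0,0,0]]]' 0.4
python3 -m inch '[[[0.045,-0.003,0.015],[0,0,0]],[[0.045,-0.003,0.015],[0,0,0]],[[0.04,-0.003,0.015],[0,0,0]],[[0.025,-0.003,0.015],[0,0,0]],[[0.01,-0.002,0.007],[0,0,0]]]'
python3 - <<'E'
from h import *
s=grab_frame('side');t=grab_frame('top')
cv2.imwrite('pics/c3.png',np.hstack([cv2.resize(s[120:270,90:290],(400,300)),cv2.resize(t[110:260,130:330],(400,300))]))
go((544.7,98.8,120),0.148)
E
```

```text
t: 1.2
position: [586.3, -55.3, 343.3]
eef_rot: [2.047, 2.377, 0.008]
contact_force: [0.5, 0.3, 0.4]
opening: 51.3
grip_force: 0.0
t: 1.7
position: [547.4, 106.5, 275.1]
eef_rot: [2.044, 2.383, 0.004]
contact_force: [-1.0, 0.3, -0.3]
opening: 51.5
grip_force: 0.0
shift(old axes)/1000 [-0.0058 -0.0042  0.0006] turn/1.5 [0.002 0.    0.003] shift(new axes) [-0.0058 -0.0042  0.0006]
```

View pics/c3.png

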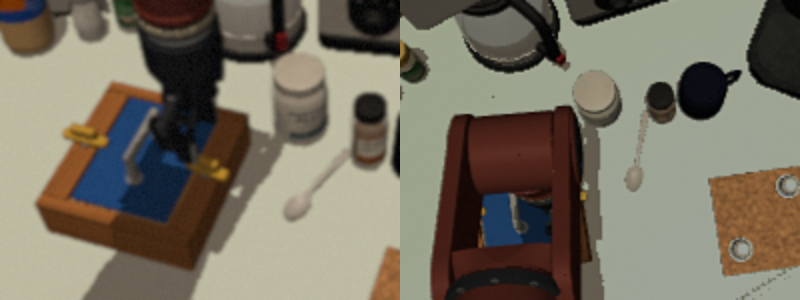

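```bash
python3 -m inch '[[[-0.006,-0.004,0],[0,0,0]],[[0,0,0.01],[0,0,0]],[[0,0,0.01],[0,0,0]],[[0,0,0.01],[0,0,0]],[[0,0,0.003],[0,0,0]]]'
python3 -m inch '[[[0,0,0],[0,0,0]],[[0,0,0],[0,0,0]],[[0,0,0],[0,0,0]],[[0,0,0],[0,0,0]],[[0,0,0],[0,0,0]]]' 1
python3 -c "
from h import *
cv2.imwrite('pics/c4.png',cv2.resize(grab_frame('side')[150:250,100:240],(560,400)))
print(readout.get_obs())"
```

```text
t: 2.3
position: [545.7, 97.2, 242.3]
eef_rot: [2.048, 2.378, 0.005]
contact_force: [-0.6, -0.2, 0.1]
opening: 50.7
grip_force: 0.0
t: 2.8
position: [544.5, 97.4, 244.3]
eef_rot: [2.048, 2.382, -0.003]
contact_force: [-8.1, -3.2, 6.8]
opening: 8.2
grip_force: 61.2
{'t': 2.85, 'q': array([ 0.05054404,  0.26021282,  1.89321956, -0.0021377 ,  0.98936009,
       -0.09925371]), 'joint_vel': array([ 2.87085615e-04,  1.86318402e-04,  7.93319896e-05,  7.10254672e-04,
       -1.27333613e-03, -1.97142522e-03]), 'effort': array([ 1.02793224e+00, -3.42607749e+01, -2.77577037e+01,  7.28809107e-01,
       -2.57996790e+00,  9.65155894e-03]), 'position': array([544.45796828,  97.39757605, 244.36815104]), 'eef_rot': array([ 2.04734824,  2.38236842, -0.00333057]), 'contact_force': array([-8.8215492 , -3.38809452,  6.42956257]), 'moment': array([-0.55884138,  1.47789447, -0.04560697]), 'grip_force': 61.155200600624084, 'opening': 8.055374526029574}
```

View pics/c4.png

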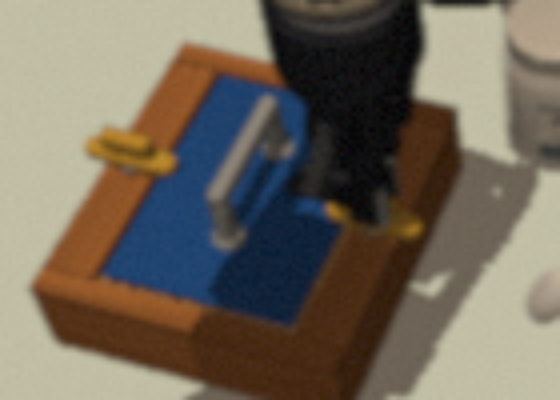

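```bash
for i in 1 2; do python3 -m inch '[[[0,0,0],[0,0,0.097]],[[0,0,0],[0,0,0.097]],[[0,0,0],[0,0,0.097]],[[0,0,0],[0,0,0.097]],[[0,0,0],[0,0,0.097]]]'; done
python3 -m inch '[[[0,0,0],[0,0,0]],[[0,0,0],[0,0,0]],[[0,0,0],[0,0,0]],[[0,0,0],[0,0,0]],[[0,0,0],[0,0,0]]]'
python3 -c "
from h import *
o=readout.get_obs();print(o['moment'],o['q'],ang_t(o['eef_rot']))
cv2.imwrite('pics/c5.png',cv2.resize(grab_frame('side')[150:250,100:240],(560,400)))"
```

```text
t: 3.35
position: [543.6, 97.6, 244.3]
eef_rot: [-2.765, -1.49, 0.008]
contact_force: [-12.2, -2.4, 10.6]
opening: 7.9
grip_force: 61.6
t: 3.85
position: [543.1, 98.4, 244.3]
eef_rot: [-3.113, -0.407, 0.01]
contact_force: [-14.6, 0.5, 12.1]
opening: 7.9
grip_force: 61.8
t: 4.35
position: [543.0, 98.4, 244.3]
eef_rot: [-3.112, -0.417, 0.01]
contact_force: [-13.9, -0.0, 12.3]
opening: 8.4
grip_force: 61.8
[ 0.05288666  2.2649064  -0.03230729] [5.18716057e-02 2.59307639e-01 1.89455650e+00 1.26951695e-03
 9.94342124e-01 1.35587546e+00] -1.304706957387756
```

View pics/c5.png

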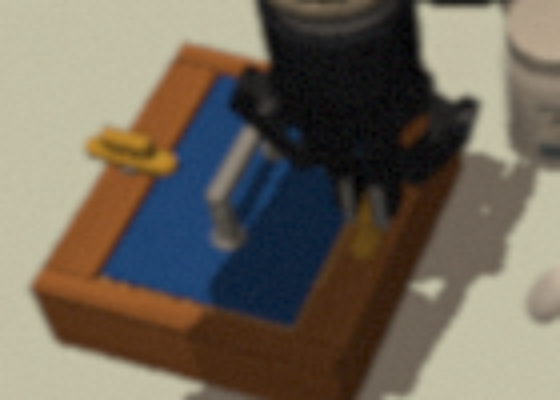

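```bash
python3 -m inch '[[[0,0,0],[0,0,0]],[[0,0,0],[0,0,0]],[[0,0,-0.015],[0,0,0]],[[0,0,-0.02],[0,0,0]],[[0,0,-0.02],[0,0,0]]]' 0.6
for i in 1 2; do python3 -m inch '[[[0,0,0],[0,0,-0.097]],[[0,0,0],[0,0,-0.097]],[[0,0,0],[0,0,-0.097]],[[0,0,0],[0,0,-0.097]],[[0,0,0],[0,0,-0.097]]]'; done
python3 -c "
from h import *
go((521.5,245,89),0.148)"
```

```text
t: 4.9
position: [546.5, 97.8, 301.1]
eef_rot: [3.113, 0.416, 0.014]
contact_force: [-0.1, 1.1, -0.4]
opening: 34.2
grip_force: 0.0
t: 5.4
position: [546.7, 97.9, 301.0]
eef_rot: [2.754, 1.503, 0.015]
contact_force: [0.6, 0.2, -0.5]
opening: 34.1
grip_force: 0.0
t: 5.9
position: [546.7, 97.8, 301.0]
eef_rot: [2.037, 2.382, 0.011]
contact_force: [-0.2, -0.6, 0.6]
opening: 34.2
grip_force: 0.0
shift(old axes)/1000 [ 0.1494 -0.0027  0.0568] turn/1.5 [0.007 0.001 0.005] shift(new axes) [ 0.1493 -0.0032  0.057 ]
```

```bash
python3 -m inch '[[[0.04,-0.001,0],[0.007,0,0.005]],[[0.045,-0.001,0],[0,0,0]],[[0.04,-0.001,0.005],[0,0,0]],[[0.02,0,0.01],[0,0,0]],[[0.004,0,0.01],[0,0,0]]]' 0.4
python3 -c "
from h import *
go((521.5,245,88),0.148)"
```

```text
t: 6.4
position: [521.8, 247.2, 275.8]
eef_rot: [2.054, 2.377, 0.001]
contact_force: [0.3, -0.3, -0.3]
opening: 51.1
grip_force: 0.0
shift(old axes)/1000 [-0.0022 -0.0007  0.0328] turn/1.5 [ 0.    -0.    -0.002] shift(new axes) [-0.0021 -0.0007  0.0328]
```

```bash
python3 -m inch '[[[-0.002,-0.001,0.01],[0,0,0]],[[0,0,0.01],[0,0,0]],[[0,0,0.008],[0,0,0]],[[0,0,0.004],[0,0,0]],[[0,0,0],[0,0,0]]]'
python3 -m inch '[[[0,0,0],[0,0,0]],[[0,0,0],[0,0,0]],[[0,0,0],[0,0,0]],[[0,0,0],[0,0,0]],[[0,0,0],[0,0,0]]]' 1
for i in 1 2; do python3 -m inch '[[[0,0,0],[0,0,0.097]],[[0,0,0],[0,0,0.097]],[[0,0,0],[0,0,0.097]],[[0,0,0],[0,0,0.097]],[[0,0,0],[0,0,0.097]]]'; done
python3 -m inch '[[[0,0,0],[0,0,0]],[[0,0,0],[0,0,0]],[[0,0,0],[0,0,0]],[[0,0,0],[0,0,0]],[[0,0,0],[0,0,0]]]'
python3 -m inch '[[[0,0,0],[0,0,0]],[[0,0,0],[0,0,0]],[[0,0,-0.02],[0,0,0]],[[0,0,-0.02],[0,0,0]],[[0,0,-0.02],[0,0,0]]]' 0.6
python3 -c "
from h import *
go((532.3,171.7,120),0.148+np.pi/2)"
```

```text
t: 6.9
position: [520.6, 241.8, 241.2]
eef_rot: [-2.058, -2.371, 0.007]
contact_force: [-0.8, 1.1, 0.3]
opening: 51.2
grip_force: 0.0
t: 7.4
position: [522.0, 242.9, 243.2]
eef_rot: [2.057, 2.373, 0.002]
contact_force: [6.1, 0.3, -1.1]
opening: 8.4
grip_force: 61.8
t: 7.9
position: [520.9, 243.2, 243.2]
eef_rot: [-2.771, -1.477, 0.003]
contact_force: [-0.0, 3.1, 3.0]
opening: 8.2
grip_force: 62.3
t: 8.4
position: [520.2, 244.2, 243.2]
eef_rot: [-3.113, -0.393, 0.006]
contact_force: [-1.7, 5.9, 3.2]
opening: 8.0
grip_force: 62.4
t: 8.9
position: [520.2, 244.3, 243.2]
eef_rot: [-3.112, -0.403, 0.006]
contact_force: [-0.7, 4.6, 4.2]
opening: 8.4
grip_force: 62.4
t: 9.4
position: [520.4, 242.3, 302.1]
eef_rot: [3.114, 0.404, -0.009]
contact_force: [0.4, 0.1, -0.3]
opening: 34.7
grip_force: 0.0
shift(old axes)/1000 [-0.0064  0.0713  0.0272] turn/1.5 [0.001 0.004 0.073] shift(new axes) [0.0014 0.0716 0.0271]
```

```bash
python3 -m inch '[[[0,0.01,0],[0,0.004,0.077]],[[0,0.02,0],[0,0,0]],[[0,0.02,0],[0,0,0]],[[0.0005,0.016,0.01],[0,0,0]],[[0,0.004,0.01],[0,0,0]]]' 0.5
python3 -c "
from h import *
go((531.6,171.3,94),0.153+np.pi/2)
s=grab_frame('side');t=grab_frame('top')
cv2.imwrite('pics/c6.png',np.hstack([cv2.resize(s[140:260,90:250],(400,300)),cv2.resize(t[130:270,120:320],(400,300))]))
"
```

```text
t: 9.9
position: [532.6, 172.2, 281.4]
eef_rot: [3.133, 0.221, 0.004]
contact_force: [0.1, 0.3, -0.3]
opening: 42.5
grip_force: 0.0
shift(old axes)/1000 [-0.0012  0.0007  0.0324] turn/1.5 [ 0.    -0.002 -0.008] shift(new axes) [-0.0012  0.0007  0.0324]
```

View pics/c6.png

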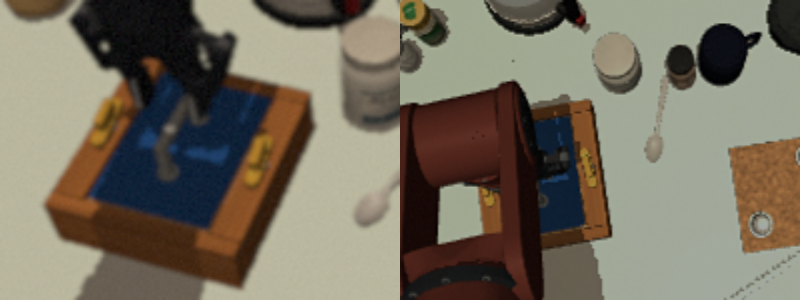

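```bash
python3 -m inch '[[[-0.001,0.0007,0.01],[0,0,-0.005]],[[0,0,0.01],[0,0,0]],[[0,0,0.008],[0,0,0]],[[0,0,0.004],[0,0,0]],[[0,0,0],[0,0,0]]]'
python3 -m inch '[[[0,0,0],[0,0,0]],[[0,0,0],[0,0,0]],[[0,0,0],[0,0,0]],[[0,0,0],[0,0,0]],[[0,0,0],[0,0,0]]]' 1
python3 -c "
from h import *
print(readout.get_obs()['position'],ang_t(readout.get_obs()['eef_rot']))"
python3 -m inch '[[[0,0,-0.005],[0,0,0]],[[0,0,-0.01],[0,0,0]],[[0,0,-0.02],[0,0,0]],[[0,0,-0.02],[0,0,0]],[[0,0,-0.02],[0,0,0]]]'
python3 -c "
from h import *
cv2.imwrite('pics/c7.png',cv2.resize(grab_frame('side')[120:260,80:260],(720,560)))
go((531.6-27.4,171.3+178,48),None)"
```

```text
t: 10.5
position: [531.2, 173.1, 249.1]
eef_rot: [3.132, 0.236, 0.001]
contact_force: [0.1, 0.3, 0.1]
opening: 42.9
grip_force: 0.0
t: 11.0
position: [532.1, 173.0, 251.0]
eef_rot: [-3.133, -0.235, -0.007]
contact_force: [0.7, -0.0, 2.4]
opening: 8.7
grip_force: 59.7
[532.12639829 172.99443796 250.960273  ] -1.4208070609566832
t: 11.5
position: [531.2, 172.8, 326.1]
eef_rot: [3.133, 0.236, 0.004]
contact_force: [-0.5, -0.1, -1.3]
opening: 8.6
grip_force: 59.2
shift(old axes)/1000 [-0.003  -0.1784  0.1273] turn/1.5 [-0.    -0.006 -0.   ] shift(new axes) [-0.0018 -0.1784  0.1273]
```

View pics/c7.png

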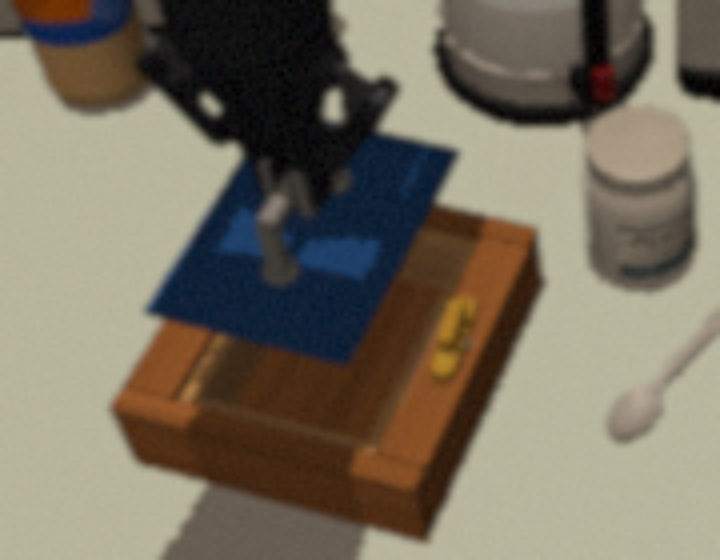

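```bash
python3 -m inch '[[[0,-0.03,0],[0,-0.005,0]],[[0,-0.04,0],[0,0,0]],[[0,-0.045,0],[0,0,0]],[[0,-0.04,0],[0,0,0]],[[0,-0.025,0],[0,0,0]]]'
python3 -m inch '[[[0,0,0.03],[0,0,0]],[[0,0,0.035],[0,0,0]],[[0,0,0.03],[0,0,0]],[[0,0,0.015],[0,0,0]],[[0,0,0.005],[0,0,0]]]'
python3 -m inch '[[[0,0,0.005],[0,0,0]],[[0,0,0.002],[0,0,0]],[[0,0,0],[0,0,0]],[[0,0,0],[0,0,0]],[[0,0,0],[0,0,0]]]'
```

```text
t: 12.05
position: [503.6, 353.4, 324.9]
eef_rot: [-3.132, -0.238, 0.008]
contact_force: [0.2, -0.8, -1.6]
opening: 8.8
grip_force: 59.2
t: 12.55
position: [502.9, 350.1, 207.6]
eef_rot: [3.13, 0.235, -0.014]
contact_force: [1.1, 1.2, -1.6]
opening: 8.4
grip_force: 59.1
t: 13.05
position: [504.5, 351.0, 204.3]
eef_rot: [-3.133, -0.236, 0.004]
contact_force: [-0.1, 0.0, -1.8]
opening: 8.9
grip_force: 59.1
```

```bash
python3 -m inch '[[[0,0,0.002],[0,0,0]],[[0,0,0.002],[0,0,0]],[[0,0,0.001],[0,0,0]],[[0,0,0],[0,0,0]],[[0,0,0],[0,0,0]]]'
```

```text
t: 13.55
position: [504.4, 351.1, 201.0]
eef_rot: [3.132, 0.236, -0.007]
contact_force: [-5.0, -4.0, 11.7]
opening: 8.4
grip_force: 61.0
```

```bash
python3 -m inch '[[[0,0,0],[0,0,0]],[[0,0,0],[0,0,0]],[[0,0,-0.02],[0,0,0]],[[0,0,-0.04],[0,0,0]],[[0,0,-0.04],[0,0,0]]]' 0.5
python3 -m inch '[[[0,0.03,0],[0,0,0]],[[0,0.045,0],[0,0,0]],[[0,0.05,0],[0,0,0]],[[0,0.05,0],[0,0,0]],[[0,0.045,0],[0,0,0]]]' 0.2
python3 - <<'E'
from h import *
s=grab_frame('side');t=grab_frame('top')
cv2.imwrite('pics/s8.png',s);cv2.imwrite('pics/t8.png',t)
cv2.imwrite('pics/c8.png',np.hstack([cv2.resize(s[110:350,60:380],(400,300)),cv2.resize(t[130:280,100:350],(400,240),).repeat(1,0) if 0 else cv2.resize(t[100:290,100:353],(400,300))]))
go((459.5,-152.5,100),None)
for n,im in(('side',s),('top',t)):
    m=blobs(im,(0,0,120),(180,60,255),15)
    for c in m:
        w=cast(n,cen(c),17)[0]
        if 425<w[0]<590 and -275<w[1]<-105: print(n,cen(c),cv2.contourArea(c),w)
E
```

```text
t: 14.05
position: [503.9, 350.5, 297.5]
eef_rot: [3.131, 0.235, -0.012]
contact_force: [0.9, 0.8, 0.2]
opening: 42.3
grip_force: 0.0
t: 14.55
position: [537.3, 131.3, 298.1]
eef_rot: [3.132, 0.236, -0.007]
contact_force: [0.1, -0.6, 0.2]
opening: 68.3
grip_force: 0.0
shift(old axes)/1000 [-0.118   0.2669  0.0442] turn/1.5 [ 0.001  0.003 -0.   ] shift(new axes) [-0.1182  0.267   0.0431]
side [331.75462919 273.0141677 ] 57560.5 [ 540.73297355 -232.85529817]
```

View pics/c8.png

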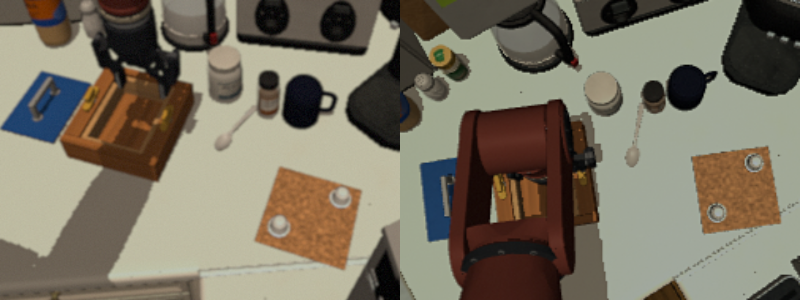

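```bash
cat >> h.py <<'E'
def pods(n,im):
    hs=cv2.cvtColor(im,cv2.COLOR_BGR2HSV)
    m=[c for c in blobs(im,(5,80,60),(17,255,255),300) if 425<cast(n,cen(c),4)[0,0]<590 and -275<cast(n,cen(c),4)[0,1]<-100][0]
    k=np.zeros(im.shape[:2],np.uint8); cv2.fillPoly(k,[cv2.convexHull(m)],255)
    k=cv2.erode(k,np.ones((3,3)))
    g=((hs[:,:,1]<75)&(k>0)).astype(np.uint8)*255
    cs,_=cv2.findContours(g,cv2.RETR_EXTERNAL,cv2.CHAIN_APPROX_NONE)
    for c in cs:
        if cv2.contourArea(c)>40:
            e=cv2.minEnclosingCircle(c); print(n,cv2.contourArea(c),cen(c),'z14',np.round(cast(n,cen(c),14)[0],1))
E
python3 -c "
from h import *
for n in('side','top'): pods(n,cv2.imread('pics/%s8.png'%n[0]))"
```

```text
side 226.0 [282.57374631 290.83038348] z14 [ 460.6 -154.5]
side 211.0 [331.96366509 267.92733017] z14 [ 554.1 -229.5]
top 101.0 [299.86138614 234.36138614] z14 [ 466.  -150.2]
top 97.0 [323.37628866 202.69587629] z14 [ 559.6 -225.3]
```

```bash
python3 -m inch '[[[-0.015,0.035,0],[0,0.003,0]],[[-0.02,0.045,0],[0,0,0]],[[-0.02,0.045,0],[0,0,0]],[[-0.02,0.045,0],[0,0,0]],[[-0.02,0.045,0],[0,0,0]]]' 0.25
python3 -m inch '[[[-0.015,0.035,0.01],[0,0,0]],[[-0.005,0.01,0.02],[0,0,0]],[[0,0.003,0.03],[0,0,0]],[[0,0,0.01],[0,0,0]],[[0,0,0],[0,0,0]]]'
python3 - <<'E'
from h import *
s=grab_frame('side');cv2.imwrite('pics/c9.png',cv2.resize(s[200:340,230:390],(640,560)))
go((462,-152.5,27),None)
E
```

```text
t: 15.15
position: [475.0, -94.4, 298.3]
eef_rot: [3.133, 0.237, 0.001]
contact_force: [0.1, -0.7, 0.0]
opening: 64.3
grip_force: 0.0
t: 15.65
position: [462.0, -142.9, 226.4]
eef_rot: [-3.13, -0.236, 0.007]
contact_force: [-1.1, 0.3, -0.2]
opening: 64.0
grip_force: 0.0
shift(old axes)/1000 [-0.0022  0.0091  0.0458] turn/1.5 [-0.001  0.001  0.   ] shift(new axes) [-0.0023  0.0091  0.0458]
```

View pics/c9.png

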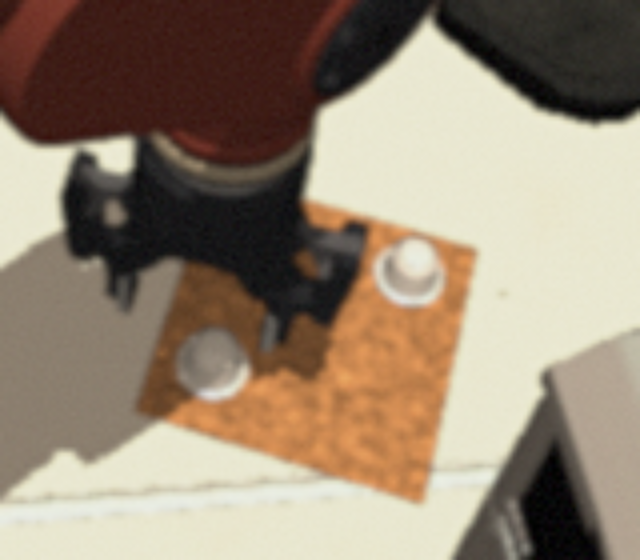

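```bash
python3 -m inch '[[[-0.002,0.009,0],[0,0,0]],[[0,0,0.015],[0,0,0]],[[0,0,0.02],[0,0,0]],[[0,0,0.009],[0,0,0]],[[0,0,0.002],[0,0,0]]]'
python3 -m inch '[[[0,0,0],[0,0,0]],[[0,0,0],[0,0,0]],[[0,0,0],[0,0,0]],[[0,0,0],[0,0,0]],[[0,0,0],[0,0,0]]]' 1
python3 -m inch '[[[0,0,-0.01],[0,0,0]],[[0,0,-0.03],[0,0,0]],[[0,0,-0.03],[0,0,0]],[[0,0,-0.03],[0,0,0]],[[0,0,-0.02],[0,0,0]]]'
python3 -c "
from h import *
go((531.6-29.7,171.3-4.6,100),0.153+np.pi/2)"
```

```text
t: 16.2
position: [462.4, -153.1, 182.2]
eef_rot: [-3.133, -0.236, 0.001]
contact_force: [0.7, 1.1, 0.5]
opening: 64.1
grip_force: 0.0
t: 16.7
position: [463.2, -153.5, 183.8]
eef_rot: [3.131, 0.236, 0.003]
contact_force: [-1.0, 0.9, 5.5]
opening: 27.7
grip_force: 56.8
t: 17.2
position: [462.8, -153.3, 305.2]
eef_rot: [3.131, 0.236, 0.005]
contact_force: [0.6, -0.7, 0.5]
opening: 27.5
grip_force: 56.2
shift(old axes)/1000 [ 0.0864 -0.3106  0.0498] turn/1.5 [ 0.002 -0.002 -0.002] shift(new axes) [ 0.0874 -0.3103  0.0502]
```

```bash
python3 -m inch '[[[0.012,-0.035,0],[0,0,0]],[[0.012,-0.045,0],[0,0,0]],[[0.012,-0.045,0],[0,0,0]],[[0.013,-0.045,0],[0,0,0]],[[0.013,-0.045,0],[0,0,0]]]'
python3 -m inch '[[[0.013,-0.045,0],[0,0,0]],[[0.008,-0.035,0],[0,0,0]],[[0.003,-0.015,0.01],[0,0,0]],[[0,0,0.02],[0,0,0]],[[0,0,0.02],[0,0,0]]]'
python3 -c "
from h import *
go((531.6-29.7,171.3-4.6,37),0.153+np.pi/2)"
```

```text
t: 17.7
position: [491.2, 70.5, 303.0]
eef_rot: [3.132, 0.235, 0.002]
contact_force: [0.8, -0.4, 0.1]
opening: 27.6
grip_force: 56.2
t: 18.2
position: [500.9, 166.5, 251.9]
eef_rot: [3.132, 0.238, 0.001]
contact_force: [0.1, 0.0, -0.2]
opening: 27.7
grip_force: 56.2
shift(old axes)/1000 [ 0.001  -0.      0.0599] turn/1.5 [ 0.001 -0.    -0.001] shift(new axes) [0.001  0.     0.0599]
```

Down, release, lift, then back to pod B.

```bash
python3 -m inch '[[[0.001,0,0.015],[0,0,0]],[[0,0,0.02],[0,0,0]],[[0,0,0.015],[0,0,0]],[[0,0,0.008],[0,0,0]],[[0,0,0.002],[0,0,0]]]'
python3 -m inch '[[[0,0,0],[0,0,0]],[[0,0,0],[0,0,0]],[[0,0,0],[0,0,0]],[[0,0,0],[0,0,0]],[[0,0,-0.01],[0,0,0]]]' 0.45
python3 -m inch '[[[0,0,-0.025],[0,0,0]],[[0,0,-0.03],[0,0,0]],[[0,0,-0.03],[0,0,0]],[[0,0,-0.03],[0,0,0]],[[0,0.02,0],[0,0,0]]]' 
python3 -m inch '[[[0,0.04,0],[0,0,0]],[[0,0.045,0],[0,0,0]],[[0,0.045,0],[0,0,0]],[[0,0.045,0],[0,0,0]],[[0,0.045,0],[0,0,0]]]' 0.25
python3 - <<'E'
from h import *
s=grab_frame('side');t=grab_frame('top')
cv2.imwrite('pics/c10.png',np.hstack([cv2.resize(s[110:350,60:380],(400,300)),cv2.resize(t[100:290,100:353],(400,300))]))
go((555.5,-227.5,100),None)
for n,i in(('side',s),('top',t)): 
  try: pods(n,i)
  except Exception as e: print(n,e)
E
```

```text
t: 18.7
position: [501.5, 165.9, 191.1]
eef_rot: [3.132, 0.235, -0.004]
contact_force: [0.6, -0.5, -0.0]
opening: 27.9
grip_force: 56.2
t: 19.2
position: [501.3, 166.3, 201.7]
eef_rot: [3.132, 0.236, -0.004]
contact_force: [-0.8, 0.3, 0.0]
opening: 47.1
grip_force: 0.0
t: 19.7
position: [507.0, 148.2, 323.9]
eef_rot: [-3.131, -0.239, -0.018]
contact_force: [1.0, 0.4, -0.2]
opening: 46.9
grip_force: 0.0
t: 20.2
position: [537.9, -72.6, 318.6]
eef_rot: [3.132, 0.236, 0.002]
contact_force: [0.2, 0.7, -0.3]
opening: 64.2
grip_force: 0.0
shift(old axes)/1000 [-0.0055  0.1525  0.0646] turn/1.5 [ 0.002 -0.002  0.   ] shift(new axes) [-0.0053  0.1528  0.064 ]
side 212.5 [331.91294118 267.89803922] z14 [ 554.1 -229.3]
top 342.5 [317.75620438 253.91240876] z14 [ 407.5 -200.7]
top 96.0 [323.42708333 202.72395833] z14 [ 559.6 -225.4]
top 57.5 [324.47536232 188.57391304] z14 [ 602.9 -230.9]
```

View pics/c10.png

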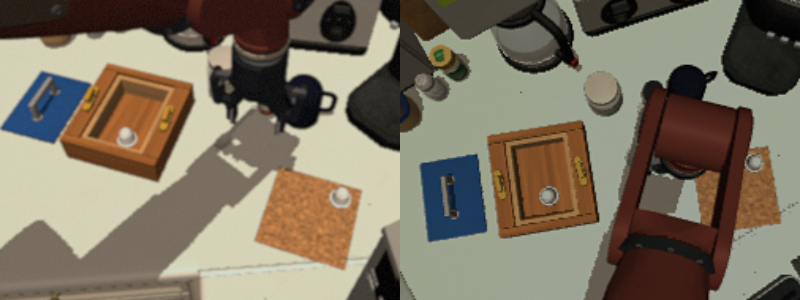

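```bash
python3 -m inch '[[[-0.002,0.03,0],[0,0,0]],[[-0.001,0.04,0],[0,0,0]],[[-0.001,0.04,0.01],[0,0,0]],[[-0.001,0.03,0.02],[0,0,0]],[[0,0.012,0.03],[0,0,0]]]'
python3 -c "
from h import *
go((555.5,-227.5,27),None)"
```

```text
t: 20.8
position: [557.3, -224.7, 260.2]
eef_rot: [3.128, 0.232, 0.01]
contact_force: [0.8, -1.0, 0.1]
opening: 63.8
grip_force: 0.0
shift(old axes)/1000 [-0.0027  0.0021  0.0782] turn/1.5 [ 0.003 -0.004  0.   ] shift(new axes) [-0.0022  0.0025  0.0782]
```

```bash
python3 -m inch '[[[-0.0015,0.002,0.015],[0,0,0]],[[0,0,0.025],[0,0,0]],[[0,0,0.025],[0,0,0]],[[0,0,0.01],[0,0,0]],[[0,0,0.002],[0,0,0]]]'
python3 -m inch '[[[0,0,0],[0,0,0]],[[0,0,0],[0,0,0]],[[0,0,0],[0,0,0]],[[0,0,0],[0,0,0]],[[0,0,0],[0,0,0]]]' 1
python3 -m inch '[[[0,0,-0.01],[0,0,0]],[[0,0,-0.03],[0,0,0]],[[0,0,-0.03],[0,0,0]],[[0,0,-0.03],[0,0,0]],[[0,0,-0.02],[0,0,0]]]'
python3 -c "
from h import *
go((531.6+29.7,171.3+4.6,100),0.153+np.pi/2)"
```

```text
t: 21.3
position: [553.8, -222.6, 179.1]
eef_rot: [-3.131, -0.237, 0.005]
contact_force: [0.2, -0.2, 0.1]
opening: 64.1
grip_force: 0.0
t: 21.8
position: [555.6, -224.5, 182.6]
eef_rot: [3.131, 0.235, 0.005]
contact_force: [-0.5, 1.3, 6.7]
opening: 28.5
grip_force: 56.9
t: 22.3
position: [554.9, -224.4, 303.6]
eef_rot: [3.13, 0.235, 0.005]
contact_force: [0.4, 0.1, -0.3]
opening: 28.4
grip_force: 56.2
shift(old axes)/1000 [ 0.066  -0.395   0.0478] turn/1.5 [ 0.002 -0.002 -0.002] shift(new axes) [ 0.0673 -0.3947  0.0486]
```

```bash
python3 -m inch '[[[0.007,-0.035,0],[0,0,0]],[[0.008,-0.045,0],[0,0,0]],[[0.008,-0.048,0],[0,0,0]],[[0.008,-0.048,0],[0,0,0]],[[0.008,-0.048,0],[0,0,0]]]'
python3 -m inch '[[[0.008,-0.048,0],[0,0,0]],[[0.008,-0.045,0],[0,0,0]],[[0.007,-0.04,0],[0,0,0]],[[0.003,-0.028,0],[0,0,0]],[[0.001,-0.01,0.01],[0,0,0]]]'
python3 -c "
from h import *
go((531.6+29.7,171.3+4.6,37),0.153+np.pi/2)"
```

```text
t: 22.8
position: [559.2, 4.8, 301.1]
eef_rot: [3.132, 0.234, 0.002]
contact_force: [0.7, -0.3, -0.7]
opening: 28.3
grip_force: 56.2
t: 23.3
position: [561.1, 179.0, 292.3]
eef_rot: [-3.132, -0.24, -0.007]
contact_force: [0.8, 0.1, 0.2]
opening: 28.0
grip_force: 56.2
shift(old axes)/1000 [-0.0007  0.0031  0.1003] turn/1.5 [-0.    -0.003  0.   ] shift(new axes) [-0.0003  0.0031  0.1003]
```

```bash
python3 -m inch '[[[0,0.002,0.02],[0,-0.002,0]],[[0,0,0.03],[0,0,0]],[[0,0,0.03],[0,0,0]],[[0,0,0.015],[0,0,0]],[[0,0,0.004],[0,0,0]]]'
python3 -m inch '[[[0,0,0],[0,0,0]],[[0,0,0],[0,0,0]],[[0,0,0],[0,0,0]],[[0,0,0],[0,0,0]],[[0,0,-0.01],[0,0,0]]]' 0.45
python3 -m inch '[[[0,0,-0.025],[0,0,0]],[[0,0,-0.03],[0,0,0]],[[0,0,-0.03],[0,0,0]],[[0,0,-0.03],[0,0,0]],[[0,0,0],[0,0,0]]]' 
python3 -m inch '[[[0,0.04,0],[0,0,0]],[[0,0.045,0],[0,0,0]],[[0,0.045,0],[0,0,0]],[[0,0.045,0],[0,0,0]],[[0,0.045,0],[0,0,0]]]'
python3 - <<'E'
from h import *
s=grab_frame('side');t=grab_frame('top')
cv2.imwrite('pics/c11.png',np.hstack([cv2.resize(s[110:350,60:380],(400,300)),cv2.resize(t[100:290,100:353],(400,300))]))
cv2.imwrite('pics/t11.png',t)
for n,im in(('side',s),('top',t)):
    b=[c for c in blobs(im,(100,110,40),(125,255,255),200) if 440<cast(n,cen(c),8)[0,0]<580 and 250<cast(n,cen(c),8)[0,1]<450]
    print(n,cv2.minAreaRect(cast(n,np.vstack(b)[:,0],8).astype(np.float32)))
go((504.4,351.1,100),0.153+np.pi/2)
E
```

```text
t: 23.8
position: [559.4, 173.2, 188.6]
eef_rot: [3.131, 0.234, -0.013]
contact_force: [-0.4, 0.0, 0.8]
opening: 28.3
grip_force: 56.2
t: 24.3
position: [560.2, 174.2, 201.0]
eef_rot: [3.132, 0.236, -0.008]
contact_force: [-0.2, -0.7, -0.8]
opening: 46.8
grip_force: 0.0
t: 24.8
position: [563.4, 174.9, 323.3]
eef_rot: [-3.132, -0.236, -0.014]
contact_force: [0.4, -0.1, 0.6]
opening: 47.0
grip_force: 0.0
t: 25.3
position: [593.7, -44.7, 316.2]
eef_rot: [3.132, 0.236, -0.005]
contact_force: [0.9, -0.1, -0.8]
opening: 47.0
grip_force: 0.0
side ((503.2348327636719, 348.0506591796875), (147.46517944335938, 107.42774200439453), 8.46910572052002)
top ((506.4476318359375, 351.657958984375), (150.3291473388672, 109.25523376464844), 8.624991416931152)
shift(old axes)/1000 [-0.0315 -0.4082  0.0605] turn/1.5 [ 0.002  0.002 -0.006] shift(new axes) [-0.0282 -0.4083  0.0615]
```

View pics/c11.png

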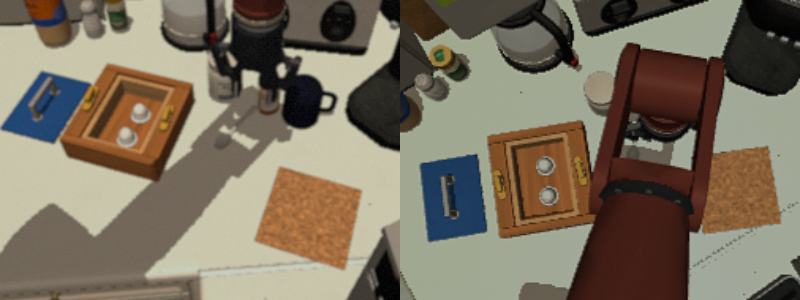

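```bash
python3 -m inch '[[[-0.003,-0.03,0],[0,0.002,0]],[[-0.003,-0.045,0],[0,0,0]],[[-0.003,-0.048,0],[0,0,0]],[[-0.003,-0.048,0],[0,0,0]],[[-0.003,-0.048,0],[0,0,0]]]'
python3 -m inch '[[[-0.003,-0.048,0],[0,0,0]],[[-0.003,-0.045,0],[0,0,0]],[[-0.003,-0.045,0],[0,0,0]],[[-0.003,-0.035,0],[0,0,0]],[[-0.002,-0.015,0.02],[0,0,0]]]'
python3 -c "
from h import *
go((504.4,351.1,46),0.15+np.pi/2)"
```

```text
t: 25.9
position: [545.2, 173.3, 316.1]
eef_rot: [-3.133, -0.235, 0.001]
contact_force: [1.3, 0.1, 1.0]
opening: 46.9
grip_force: 0.0
t: 26.4
position: [503.9, 359.3, 299.4]
eef_rot: [-3.128, -0.241, -0.009]
contact_force: [0.3, -0.3, 1.3]
opening: 46.8
grip_force: 0.0
shift(old axes)/1000 [-0.0014  0.0086  0.0984] turn/1.5 [-0.002 -0.004  0.003] shift(new axes) [-0.0008  0.0082  0.0984]
```

```bash
python3 -m inch '[[[-0.001,0.008,0],[0,0,0.002]],[[0,0,0.02],[0,0,0]],[[0,0,0.03],[0,0,0]],[[0,0,0.01],[0,0,0]],[[0,0,0],[0,0,0]]]' 0.5
python3 -c "
from h import *
go((504.4,351.1,46),0.15+np.pi/2)"
```

```text
t: 26.9
position: [503.5, 345.6, 234.0]
eef_rot: [3.131, 0.23, -0.008]
contact_force: [-0.4, 0.2, -0.5]
opening: 43.1
grip_force: 0.0
shift(old axes)/1000 [ 0.0019 -0.0054  0.033 ] turn/1.5 [ 0.002  0.004 -0.002] shift(new axes) [ 0.0017 -0.0053  0.033 ]
```

```bash
python3 -m inch '[[[0.0017,-0.005,0],[0,0,-0.002]],[[0,0,0.01],[0,0,0]],[[0,0,0.012],[0,0,0]],[[0,0,0.006],[0,0,0]],[[0,0,0],[0,0,0]]]'
python3 -c "
from h import *
go((504.4,351.1,46),0.15+np.pi/2)"
```

```text
t: 27.4
position: [504.8, 351.6, 206.4]
eef_rot: [3.131, 0.236, -0.005]
contact_force: [0.7, -0.8, -0.3]
opening: 42.7
grip_force: 0.0
shift(old axes)/1000 [-0.0005  0.0004  0.0054] turn/1.5 [0.001 0.002 0.   ] shift(new axes) [-0.0005  0.0004  0.0054]
```

```bash
python3 -m inch '[[[-0.0004,0.0004,0.003],[0,0.001,0]],[[0,0,0.002],[0,0,0]],[[0,0,0],[0,0,0]],[[0,0,0],[0,0,0]],[[0,0,0],[0,0,0]]]'
python3 -m inch '[[[0,0,0],[0,0,0]],[[0,0,0],[0,0,0]],[[0,0,0],[0,0,0]],[[0,0,0],[0,0,0]],[[0,0,0],[0,0,0]]]' 1
python3 -m inch '[[[0,0,-0.01],[0,0,0]],[[0,0,-0.03],[0,0,0]],[[0,0,-0.04],[0,0,0]],[[0,0,-0.04],[0,0,0]],[[0,0,-0.01],[0,0,0]]]'
python3 -m inch '[[[0,0.03,0],[0,0,0]],[[0,0.04,0],[0,0,0]],[[0,0.045,0],[0,0,0]],[[0,0.04,0],[0,0,0]],[[0,0.023,0],[0,0,0]]]'
python3 -m inch '[[[0,0,0.01],[0,0,0]],[[0,0,0.01],[0,0,0]],[[0,0,0],[0,0,0]],[[0,0,0],[0,0,0]],[[0,0,0],[0,0,0]]]'
python3 -c "
from h import *
o=readout.get_obs();print(o['position'],ang_t(o['eef_rot']))
go((531.9,172.3,96),0.15+np.pi/2)"
```

```text
t: 27.9
position: [505.5, 351.6, 203.5]
eef_rot: [-3.133, -0.236, -0.003]
contact_force: [1.0, -0.3, 0.0]
opening: 42.5
grip_force: 0.0
t: 28.4
position: [505.5, 351.7, 203.6]
eef_rot: [-3.133, -0.236, -0.003]
contact_force: [1.1, -0.7, 1.7]
opening: 8.7
grip_force: 60.2
t: 28.9
position: [506.7, 352.5, 339.5]
eef_rot: [-3.129, -0.235, -0.017]
contact_force: [1.2, 0.3, 0.2]
opening: 8.6
grip_force: 59.8
t: 29.4
position: [531.2, 172.8, 331.9]
eef_rot: [3.132, 0.233, -0.002]
contact_force: [0.3, 0.0, -1.0]
opening: 8.2
grip_force: 59.8
t: 29.9
position: [531.6, 176.5, 313.2]
eef_rot: [-3.133, -0.238, -0.002]
contact_force: [-0.3, -0.7, -1.7]
opening: 8.4
grip_force: 59.8
[531.63796907 176.54496586 313.20783056] -1.419149120597408
shift(old axes)/1000 [-0.0005  0.0042  0.0622] turn/1.5 [ 0.    -0.001  0.001] shift(new axes) [-0.0004  0.0042  0.0622]
```

```bash
python3 -m inch '[[[0.0003,0.004,0],[0,0,0.001]],[[0,0,0.015],[0,0,0]],[[0,0,0.02],[0,0,0]],[[0,0,0.01],[0,0,0]],[[0,0,0],[0,0,0]]]'
python3 -m inch '[[[0,0,0],[0,0,0]],[[0,0,0],[0,0,0]],[[0,0,0],[0,0,0]],[[0,0,0],[0,0,0]],[[0,0,0],[0,0,0]]]'
python3 -c "
from h import *
o=readout.get_obs();print(o['position'],ang_t(o['eef_rot']))
go((532.4,172.5,98.5),0.15+np.pi/2)"
```

```text
t: 30.4
position: [531.4, 171.4, 265.5]
eef_rot: [3.132, 0.233, -0.006]
contact_force: [-0.3, -0.2, -1.6]
opening: 8.4
grip_force: 59.7
t: 30.9
position: [532.9, 171.7, 268.8]
eef_rot: [3.133, 0.233, 0.004]
contact_force: [0.5, -0.2, -2.3]
opening: 8.9
grip_force: 59.7
[532.92432109 171.69442583 268.83728858] -1.422217652296293
shift(old axes)/1000 [-0.0004 -0.0009  0.0153] turn/1.5 [ 0.    -0.002 -0.001] shift(new axes) [-0.0004 -0.0009  0.0153]
```

```bash
python3 -m inch '[[[-0.0004,-0.0006,0.004],[0,-0.001,0]],[[0,0,0.003],[0,0,0]],[[0,0,0.002],[0,0,0]],[[0,0,0],[0,0,0]],[[0,0,0],[0,0,0]]]'
python3 -m inch '[[[0,0,0.002],[0,0,0]],[[0,0,0.002],[0,0,0]],[[0,0,0.001],[0,0,0]],[[0,0,0],[0,0,0]],[[0,0,0],[0,0,0]]]'
```

```text
t: 31.4
position: [532.2, 172.2, 259.1]
eef_rot: [3.133, 0.233, -0.001]
contact_force: [0.1, 0.3, -1.5]
opening: 8.8
grip_force: 59.7
t: 31.9
position: [532.3, 172.2, 254.3]
eef_rot: [3.133, 0.233, -0.0]
contact_force: [0.5, 0.1, -1.7]
opening: 8.4
grip_force: 59.7
```

```bash
python3 -m inch '[[[0,0,0.001],[0,0,0]],[[0,0,0.001],[0,0,0]],[[0,0,0],[0,0,0]],[[0,0,0],[0,0,0]],[[0,0,0],[0,0,0]]]'
```

```text
t: 32.4
position: [532.5, 172.2, 253.5]
eef_rot: [3.133, 0.233, 0.0]
contact_force: [-2.8, -1.5, 5.0]
opening: 8.7
grip_force: 60.7
```

```bash
python3 -m inch '[[[0,0,0],[0,0,0]],[[0,0,0],[0,0,0]],[[0,0,-0.01],[0,0,0]],[[0,0,-0.02],[0,0,0]],[[0,0,-0.02],[0,0,0]]]' 0.5
python3 -m inch '[[[0,0,-0.02],[0,0,0]],[[0,0,-0.03],[0,0,-0.03]],[[0,-0.02,0],[0,0,-0.1]],[[0,0,0],[0,0,-0.1]],[[0,0,0],[0,0,-0.1]]]'
python3 -m inch '[[[0,0,0],[0,0,-0.1]],[[0,0,0],[0,0,-0.1]],[[0,0,0],[0,0,-0.1]],[[0,0,0],[0,0,-0.1]],[[0,0,0],[0,0,-0.1]]]'
python3 - <<'E'
from h import *
s=grab_frame('side');cv2.imwrite('pics/c12.png',cv2.resize(s[140:260,90:250],(800,600),interpolation=cv2.INTER_CUBIC))
o=readout.get_obs();print(o['position'],ang_t(o['eef_rot']))
E
```

```text
t: 32.9
position: [532.1, 172.2, 302.9]
eef_rot: [3.133, 0.233, -0.001]
contact_force: [-0.4, -0.5, 0.4]
opening: 42.9
grip_force: 0.0
t: 33.4
position: [528.5, 192.3, 353.6]
eef_rot: [2.976, 1.004, 0.003]
contact_force: [0.5, 0.6, 0.3]
opening: 43.0
grip_force: 0.0
t: 33.9
position: [528.5, 191.9, 353.0]
eef_rot: [2.403, 2.023, 0.001]
contact_force: [-0.3, -0.4, 0.8]
opening: 42.5
grip_force: 0.0
[528.48244066 191.87050258 352.9440192 ] -0.16714026655519024
```

View pics/c12.png

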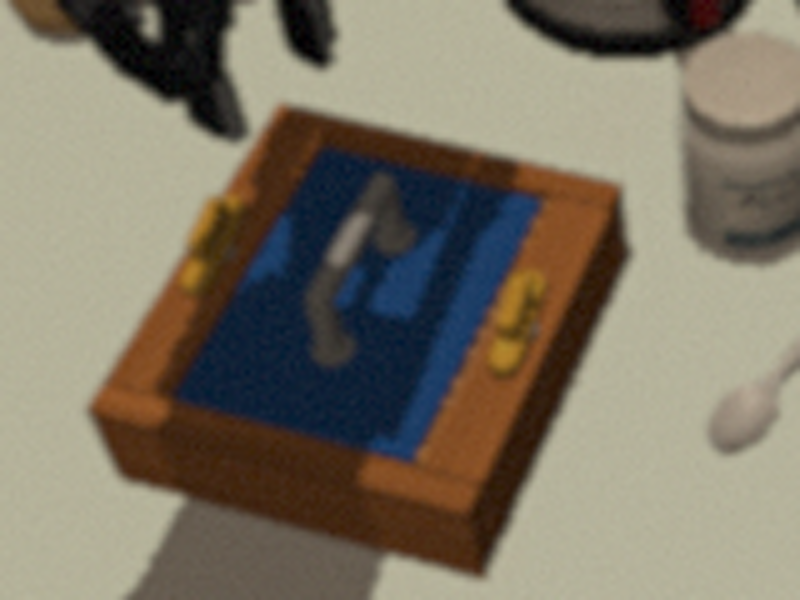

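```bash
python3 -m inch '[[[0,0,0],[0,0,0.1]],[[0,0,0],[0,0,0.1]],[[0,0,0],[0,0,0.1]],[[0,0,0],[0,0,0.1]],[[0,0,0],[0,0,0.1]]]'
python3 -m inch '[[[0,0,0],[0,0,0.1]],[[0,0,0],[0,0,0.1]],[[0,0,0],[0,0,0.055]],[[0,-0.03,0],[0,0,0]],[[0,-0.02,0.02],[0,0,0]]]'
python3 -c "
from h import *
go((520.3,244.3,88),-1.305)"
```

```text
t: 34.45
position: [528.5, 191.8, 352.8]
eef_rot: [2.985, 0.98, 0.001]
contact_force: [0.6, 0.4, 0.1]
opening: 42.4
grip_force: 0.0
t: 34.95
position: [517.0, 241.3, 336.1]
eef_rot: [-3.114, -0.403, -0.012]
contact_force: [0.4, 0.1, 0.5]
opening: 43.0
grip_force: 0.0
shift(old axes)/1000 [ 0.0032 -0.002   0.0931] turn/1.5 [-0.001 -0.005 -0.006] shift(new axes) [ 0.004  -0.002   0.0931]
```

```bash
python3 -m inch '[[[0.003,-0.002,0.01],[0,0,-0.006]],[[0,0,0.025],[0,0,0]],[[0,0,0.025],[0,0,0]],[[0,0,0.01],[0,0,0]],[[0,0,0],[0,0,0]]]'
python3 -c "
from h import *
go((520.3,244.3,88),-1.305)"
```

```text
t: 35.45
position: [517.2, 242.1, 260.3]
eef_rot: [3.112, 0.421, -0.007]
contact_force: [-0.9, 1.1, -0.8]
opening: 42.6
grip_force: 0.0
shift(old axes)/1000 [ 0.0037 -0.0013  0.0173] turn/1.5 [0.    0.003 0.002] shift(new axes) [ 0.0036 -0.0013  0.0173]
```

```bash
python3 -m inch '[[[0.0025,-0.001,0.005],[0,0.002,0]],[[0,0,0.006],[0,0,0]],[[0,0,0.004],[0,0,0]],[[0,0,0],[0,0,0]],[[0,0,0],[0,0,0]]]'
python3 -m inch '[[[0,0,0],[0,0,0]],[[0,0,0],[0,0,0]],[[0,0,0],[0,0,0]],[[0,0,0],[0,0,0]],[[0,0,0],[0,0,0]]]' 1
for i in 1 2; do python3 -m inch '[[[0,0,0],[0,0,-0.097]],[[0,0,0],[0,0,-0.097]],[[0,0,0],[0,0,-0.097]],[[0,0,0],[0,0,-0.097]],[[0,0,0],[0,0,-0.097]]]'; done
python3 -m inch '[[[0,0,0],[0,0,0]],[[0,0,0],[0,0,0]],[[0,0,0],[0,0,0]],[[0,0,0],[0,0,0]],[[0,0,0],[0,0,0]]]'
python3 -c "
from h import *
o=readout.get_obs();print(o['position'],ang_t(o['eef_rot']))"
```

```text
t: 35.95
position: [520.1, 244.5, 247.5]
eef_rot: [-3.113, -0.423, -0.005]
contact_force: [-0.6, -0.1, 0.9]
opening: 42.5
grip_force: 0.0
t: 36.45
position: [520.1, 244.8, 247.8]
eef_rot: [-3.112, -0.423, -0.005]
contact_force: [-1.6, 1.4, 4.2]
opening: 7.8
grip_force: 60.5
t: 36.95
position: [520.5, 244.3, 247.9]
eef_rot: [2.752, 1.51, 0.006]
contact_force: [0.0, -0.7, 2.2]
opening: 7.8
grip_force: 60.4
t: 37.45
position: [521.1, 244.0, 247.8]
eef_rot: [2.033, 2.388, 0.007]
contact_force: [2.4, -1.1, 0.9]
opening: 7.7
grip_force: 60.2
t: 37.95
position: [521.1, 244.1, 247.8]
eef_rot: [2.042, 2.381, 0.007]
contact_force: [4.7, -2.7, 0.6]
opening: 7.6
grip_force: 60.1
[521.11665673 244.06590183 247.8333982 ] 0.1526134302635572
```

Button a is straight. Release, lift, go to b with the closing line along y'.

```bash
python3 -m inch '[[[0,0,0],[0,0,0]],[[0,0,0],[0,0,0]],[[0,0,-0.02],[0,0,0]],[[0,0,-0.03],[0,0,0]],[[0,0,-0.03],[0,0,0]]]' 0.5
python3 -m inch '[[[-0.03,0,0],[0,0,0]],[[-0.04,0,0],[0,0,0]],[[-0.04,0,0],[0,0,0]],[[-0.03,0,0],[0,0,0]],[[-0.008,0,0],[0,0,0]]]'
for i in 1 2; do python3 -m inch '[[[0,0,0],[0,0,0.097]],[[0,0,0],[0,0,0.097]],[[0,0,0],[0,0,0.097]],[[0,0,0],[0,0,0.097]],[[0,0,0],[0,0,0.097]]]'; done
python3 - <<'E'
from h import *
s=grab_frame('side');cv2.imwrite('pics/s13.png',s)
go((543,98.4,90),-1.305)
E
```

```text
t: 38.45
position: [518.6, 244.5, 326.6]
eef_rot: [-2.043, -2.384, 0.002]
contact_force: [1.2, 0.8, 0.4]
opening: 42.4
grip_force: 0.0
t: 38.95
position: [542.2, 96.1, 326.7]
eef_rot: [2.048, 2.382, 0.001]
contact_force: [0.5, 0.3, 0.0]
opening: 42.8
grip_force: 0.0
t: 39.45
position: [541.9, 99.2, 326.6]
eef_rot: [-2.762, -1.494, -0.002]
contact_force: [-0.5, 0.7, 0.6]
opening: 42.6
grip_force: 0.0
t: 39.95
position: [541.9, 99.3, 326.6]
eef_rot: [-3.113, -0.414, -0.001]
contact_force: [0.2, -0.4, 0.0]
opening: 42.5
grip_force: 0.0
shift(old axes)/1000 [0.0008 0.0012 0.0816] turn/1.5 [-0.001 -0.001 -0.003] shift(new axes) [0.0008 0.0011 0.0816]
```

```bash
python3 -m inch '[[[0.001,0.001,0.02],[0,0,-0.003]],[[0,0,0.025],[0,0,0]],[[0,0,0.015],[0,0,0]],[[0,0,0],[0,0,0]],[[0,0,0],[0,0,0]]]'
python3 -c "
from h import *
go((543,98.4,90),-1.305)"
```

```text
t: 40.5
position: [543.8, 97.9, 267.1]
eef_rot: [-3.111, -0.431, -0.003]
contact_force: [0.8, 0.0, -0.1]
opening: 42.6
grip_force: 0.0
shift(old axes)/1000 [-0.0007 -0.0007  0.0221] turn/1.5 [-0.    -0.001  0.007] shift(new axes) [-0.0007 -0.0007  0.0221]
```

```bash
python3 -m inch '[[[-0.0007,-0.0007,0.008],[0,0,0.006]],[[0,0,0.009],[0,0,0]],[[0,0,0.005],[0,0,0]],[[0,0,0],[0,0,0]],[[0,0,0],[0,0,0]]]'
python3 -m inch '[[[0,0,0],[0,0,0]],[[0,0,0],[0,0,0]],[[0,0,0],[0,0,0]],[[0,0,0],[0,0,0]],[[0,0,0],[0,0,0]]]' 1
for i in 1 2; do python3 -m inch '[[[0,0,0],[0,0,-0.097]],[[0,0,0],[0,0,-0.097]],[[0,0,0],[0,0,-0.097]],[[0,0,0],[0,0,-0.097]],[[0,0,0],[0,0,-0.097]]]'; done
python3 -m inch '[[[0,0,0],[0,0,0]],[[0,0,0],[0,0,0]],[[0,0,0],[0,0,0]],[[0,0,0],[0,0,0]],[[0,0,0],[0,0,0]]]'
python3 -c "
from h import *
o=readout.get_obs();print(o['position'],ang_t(o['eef_rot']))"
```

```text
t: 41.0
position: [543.1, 98.0, 245.1]
eef_rot: [-3.114, -0.416, -0.004]
contact_force: [0.0, -0.5, -0.7]
opening: 42.7
grip_force: 0.0
t: 41.5
position: [543.3, 98.6, 245.9]
eef_rot: [-3.112, -0.415, -0.005]
contact_force: [-2.2, 4.3, 4.0]
opening: 7.5
grip_force: 61.4
t: 42.0
position: [543.3, 98.6, 245.9]
eef_rot: [-2.758, -1.504, -0.006]
contact_force: [-1.2, 4.3, 4.7]
opening: 8.1
grip_force: 61.4
t: 42.5
position: [543.3, 98.6, 245.9]
eef_rot: [2.042, 2.386, 0.006]
contact_force: [-2.8, 4.0, 5.0]
opening: 7.9
grip_force: 61.4
t: 43.0
position: [543.3, 98.7, 245.9]
eef_rot: [2.048, 2.381, 0.006]
contact_force: [-1.7, 4.8, 5.1]
opening: 8.4
grip_force: 61.4
[543.28476477  98.66031402 245.8866679 ] 0.1496751379187569
```

Release, lift, move aside toward the mat and inspect from the top.

```bash
python3 -m inch '[[[0,0,0],[0,0,0]],[[0,0,0],[0,0,0]],[[0,0,-0.02],[0,0,0]],[[0,0,-0.04],[0,0,0]],[[0,0,-0.045],[0,0,0]]]' 0.5
python3 -m inch '[[[-0.02,0,-0.03],[0,0,0]],[[-0.045,0,-0.01],[0,0,0]],[[-0.05,0,0],[0,0,0]],[[-0.05,0,0],[0,0,0]],[[-0.04,0,0],[0,0,0]]]'
python3 -m inch '[[[-0.03,0,0],[0,0,0]],[[-0.02,0,0],[0,0,0]],[[0,0,0],[0,0,0]],[[0,0,0],[0,0,0]],[[0,0,0],[0,0,0]]]'
python3 - <<'E'
from h import *
im=grab_frame('top')
cv2.imwrite('pics/c14.png',cv2.resize(im[100:260,120:320],(800,640),interpolation=cv2.INTER_CUBIC)[:600])
for c in blobs(im,(18,100,100),(34,255,255),8)[:4]:
    w=cast('top',c[:,0],64).astype(np.float32); print('brass',cen(c),cv2.minAreaRect(w))
E
```

```text
t: 43.5
position: [542.0, 97.3, 349.1]
eef_rot: [-2.049, -2.381, 0.003]
contact_force: [1.2, 0.6, 0.4]
opening: 42.5
grip_force: 0.0
t: 44.0
position: [573.3, -107.8, 390.4]
eef_rot: [2.048, 2.378, 0.002]
contact_force: [1.1, 0.9, -0.1]
opening: 42.7
grip_force: 0.0
t: 44.5
position: [580.7, -153.0, 389.9]
eef_rot: [2.047, 2.382, 0.004]
contact_force: [-0.5, -0.0, -0.3]
opening: 42.9
grip_force: 0.0
brass [125.06821107 134.85971686] ((770.9561157226562, 365.0417785644531), (40.28636932373047, 39.78450012207031), 44.51799392700195)
brass [214.0483871  207.74462366] ((545.4190673828125, 99.7535400390625), (13.704057693481445, 53.52469253540039), 10.166029930114746)
brass [162.71339564 216.46728972] ((522.7001953125, 246.78477478027344), (14.773628234863281, 52.55421829223633), 8.294426918029785)
```

View pics/c14.png

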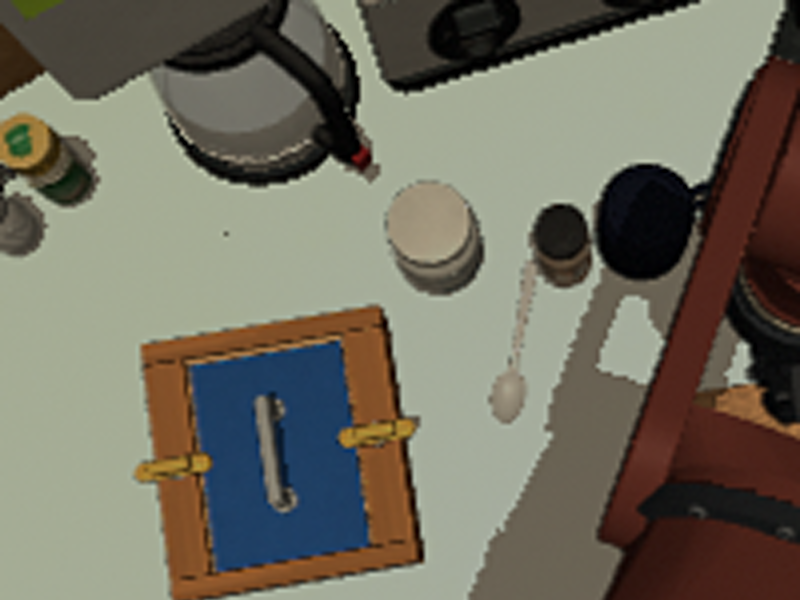

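The panel lies flush, the buttons are at about 10.2° and 8.3° against a box yaw of about 8.6°, so both are straight across. The jars, mug and spoon are where they were.

```bash
python3 -c "
from plant import env
print(env.finish_job())"
```

```text
the job is handed in; nothing more can be done
None
```

Job handed in at about 45 s: both capsules on the mat (the only two present) are in the box, the panel is back flush, both buttons are straight across it, and the jars, mug and spoon look unmoved in the last picture; no verdict was returned.

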